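Set the stall's back-at clock sign to three o'clock

TASK

The stall-keeper is off for a break: set the clock sign lying on the stall to three o'clock by pushing its hands round with a fingertip, the long black hand to point straight at twelve (the red mark) and the short blue hand straight at three (the black bar a quarter turn clockwise from the red mark). Push the hands gently from the side, in either direction and either order, and do not pinch or lift anything. Leave the sign lying where it is and do not disturb the crockery around it.

Things in the scene. Friction and masses are not known exactly. Their poses are not given: they have to be found in the camera images.
- clock: the clock sign: a round wooden board with a white face, 280 mm across, 18 mm thick, about 1.2 kg, lying loose and face up. Origin: centre of its underside, below the axle; +x points at twelve (red mark), -y at three, z up. Axle: brass pin 18 mm across, top 58 mm above the table. Its two hands are stiff to turn, stay where they are left, have no stops and do not touch each other
- mark12 (a point): centre of the twelve mark on the face, a red block 22 mm long and 20 mm wide, 118 mm from the axle, 18 mm above the table; the other hour marks are black, those at 3, 6 and 9 being longer bars (20 by 9 mm)
- mark3 (a point): centre of the three o'clock mark on the face, a black bar 20 by 9 mm, 118 mm from the axle, 18 mm above the table
- minute_hand (a joint): angle of the long black hand, rad: 0 at twelve, growing clockwise seen from above, not wrapped (0 and 2 pi both are twelve). A flat bar 14 mm wide, underside 40 mm and top 52 mm above the table, point 108 mm from the axle, tail 22 mm, boss 30 mm across. Turns by friction, 0.07 N m (0.7 N near its point)
- minute_tip (a point): the point of the long black hand, at its mid height, 46 mm above the table
- hour_hand (a joint): angle of the short blue hand, rad: 0 at twelve, growing clockwise seen from above (pi/2 is three), not wrapped. A flat bar 18 mm wide, below the long hand: underside 24 mm and top 36 mm above the table, point 70 mm from the axle, tail 22 mm, boss 30 mm across. Turns by friction, 0.07 N m (1.3 N near its point)
- hour_tip (a point): the point of the short blue hand, at its mid height, 30 mm above the table
- mug: white mug, 76 mm across, 85 mm tall, standing loose; origin at the centre of its foot; leave alone
- vase: green glass vase, 72 mm across, 92 mm tall, standing loose; origin at the centre of its foot; leave alone
- candlestick: dark wooden candlestick, 64 mm across, 98 mm tall, standing loose; origin at the centre of its foot; leave alone

How it is judged (in metres and radians):
At the end, for the whole second after the job is handed in: Long hand's point within 14 mm (7 degrees) of the line from the axle to twelve, short hand's point within 10.5 mm (8.5 degrees) of the line to three, both at rest; the sign lies flat and the crockery stands, each within 30 mm of where it was (x of minute_tip in the frame of clock above 0 m and y of minute_tip in the frame of clock between -0.014 and 0.014 m and y of hour_tip in the frame of clock below 0 m and x of hour_tip in the frame of clock between -0.0105 and 0.0105 m and velocity of joint minute_hand between -0.05 and 0.05 rad/s and velocity of joint hour_hand between -0.05 and 0.05 rad/s and distance of clock from where it was at the start of the episode below 0.03 m and angle between clock's own z axis and vertical below 0.05 rad and not (distance of mug from where it was at the start of the episode above 0.03 m or height (world z) of mug above 0.01 m or angle between mug's own z axis and vertical above 0.5 rad) and not (distance of vase from where it was at the start of the episode above 0.03 m or height (world z) of vase above 0.01 m or angle between vase's own z axis and vertical above 0.5 rad) and not (distance of candlestick from where it was at the start of the episode above 0.03 m or height (world z) of candlestick above 0.01 m or angle between candlestick's own z axis and vertical above 0.5 rad)); the robot touches nothing.
It fails at once if the clock sign or its hands are pushed or pinched with more than 20 N (contact force between any of the fingers, the arm and clock above 20 N).
It fails at once if the clock sign is shoved more than 30 mm (distance of any of clock, mark12 from where it was at the start of the episode above 0.03 m).
It fails at once if the clock sign is lifted or tipped (height (world z) of clock above 0.01 m or angle between clock's own z axis and vertical above 0.1 rad).
It fails at once if the mug, vase or candlestick is moved more than 30 mm, lifted or tipped ((distance of mug from where it was at the start of the episode above 0.03 m or height (world z) of mug above 0.01 m or angle between mug's own z axis and vertical above 0.5 rad) or (distance of vase from where it was at the start of the episode above 0.03 m or height (world z) of vase above 0.01 m or angle between vase's own z axis and vertical above 0.5 rad) or (distance of candlestick from where it was at the start of the episode above 0.03 m or height (world z) of candlestick above 0.01 m or angle between candlestick's own z axis and vertical above 0.5 rad)).
It also fails if it takes over 58 s, if anything falls off the work surface, if the arm or the gripper's body presses on something with over 40 N, if the wrist force passes 120 N, or if a joint passes its speed limit or range.

ROBOT

A 6-joint arm with a two-finger parallel gripper is mounted at the origin on the work surface. World frame = base frame: x ahead of the robot, y to its left, z up, the work surface at z = 0. Lengths are in m, angles in degrees, forces in N, time in s.
With the tool pointing down it reaches from about 0.275 to 0.85 m from the base axis. Payload 19 kg.
Tool frame: the origin (TCP) lies midway between the tips of the shut fingers; the grasp point (between the pads) lies 19 mm behind it; z points along the fingers, y is the direction in which the jaws open and shut (so a half turn about z gives the same grasp; the last joint's range is limited). The gripper opens to 85 mm and grips with 20 to 120 N. Pads are 22 mm wide; open, the fingers measure 114 mm over their backs; the gripper's body (76 mm by 85 mm) begins 54 mm behind the grasp point. The pads swing forward as they close: fully open they stand 13 mm farther back than shut.
Start: joints at [-7.678, 8.623, 82.357, -0, 89.026, -7.678], TCP at [0.575, -0, 0.231] pointing down, gripper open.
Joint ranges: [-160.23, 160.23], [-39.13, 120.54], [6.94, 153.29], [-79.49, 259.48], [9.18, 160.14], [-161.06, 161.06]. Speed limits (degrees/s): [108.29, 108.29, 127.2, 172.46, 172.46, 172.46].

INTERFACE

Orientations are given as [roll, pitch, yaw] about the fixed x, y, z axes, in that order (R = Rz(yaw) Ry(pitch) Rx(roll)).
In Python, from station import status, viewer, robot gives the robot as it stands. The module is installed in compiled form; this text tells all that it offers.
- The arm moves only by the tool arm_command, never from a script. Its argument "commands" is one flat list of numbers, 5 for each row, row after row: the shift along the tool's x, y, z in cm, then the turn about the tool's z in rad, then the opening, from 0 (shut) to 1 (fully open). A call has 1 to 20 rows; each row shifts and turns the commanded pose from where the row before left it, along the tool's axes as they then stand; what a row does not reach is not made up. A row lasts 1/10 s, in which the tool goes at most 50 mm and 8.59 degrees, less where a joint would pass 70% of its speed; a pose out of reach is approached as far as the arm can. A call with a gripper value outside its range is refused whole. The fingers move at their own pace and stop on an object; the grip force is fixed at half the most. Time passes only in rows, so rows that do not move let the fingers close. It gives the time, the measured TCP pose, the force and the opening at its end, in the units of the state.
- status.state(): the state, without advancing time (a new reading comes with each control period).
- viewer.get_image(name): name is "scene" or "side" or "wrist"; returns the picture (384x512x3 uint8, red, green, blue); there is no depth.
- viewer.calibration(name): a dict with "fov_y" (degrees; the focal length in pixels is half the picture's height over the tangent of half this angle, whatever the lens; pixels are square), "cx", "cy" (the principal point, pixels), "rvec" (rotation vector, rad) and "tvec" (3), from world to camera coordinates, as OpenCV has them. Camera axes: x right, y down, z forward; pixel columns grow to the right and rows downward; lengths in m; the calibration is good to about 2 mm. The wrist camera is an equidistant fisheye: a pixel r from the principal point sees the ray r / f radians off the axis. A picture is of the moment at which its call begins: read the wrist's pose just before it. calibration takes no time and is no camera call; for the wrist camera it gives the pose at the moment of the call.
- robot.close_job(): hands the job in, once; it reports no verdict.
The state is a dict: "t": time; "joints": joint angles; "joint_vel": joint speeds; "effort": joint torques, N m; "ee_pos": TCP position; "tcp_rot": TCP orientation; "force": force on the tool from outside, world axes, zero at the start; "ft_torque": the same for the moment, N m; "grip_width": finger opening in m.
Only numpy, scipy, OpenCV 4.12 (cv2) and the standard library are available. Lean on these libraries where they do the work, as an engineer would, in place of code of your own. Each camera call takes 0.05 s, during which the arm holds its last target. There are 200 camera calls.

## Working session

There is one attempt and no reset: what is moved stays moved. The work goes in short steps, Python scripts to look and compute and a tool call to move; the robot and the scene stay as the last step left them, time stands still between calls to the robot, and variables do not carry over. Pictures are saved under pics/ and viewed, about 8 in all and at most 12, crops included, and the job is handed in when it is done.

Besides the shell and the picture viewer there is one more tool, called after "Emit:" by a JSON object that holds its "method" and its "body", one argument or row to a line. arm_command: Moves the arm, as the interface text tells. Its arguments: {"type":"object","properties":{"commands":{"type":"array"}},"required":["commands"]}

```bash
mkdir -p pics
python3 - <<'E'
from station import status, viewer
import cv2,numpy as np
s=status.state();print({k:np.round(v,3).tolist() for k,v in s.items()})
for n in["scene","side","wrist"]:
    c=viewer.calibration(n);print(n,c)
    im=viewer.get_image(n);np.save(f"pics/{n}0.npy",im)
    cv2.imwrite(f"pics/{n}0.png",im[:,:,::-1])
a=[cv2.imread(f"pics/{n}0.png") for n in["scene","side"]]
cv2.imwrite("pics/w0.png",cv2.resize(cv2.imread("pics/wrist0.png"),(800,600)))
cv2.imwrite("pics/s0.png",cv2.resize(a[0],(800,600)))
E
```

```text
{'t': 0.0, 'joints': [-7.676, 8.65, 82.393, 0.0, 89.026, -7.676], 'joint_vel': [0.105, 0.007, 0.025, 0.017, -0.061, -0.078], 'effort': [0.0, -71.306, -57.086, -0.0, 0.009, 0.0], 'ee_pos': [0.575, 0.0, 0.231], 'tcp_rot': [-179.932, -0.009, 90.0], 'force': [-0.241, -0.119, -1.081], 'ft_torque': [-0.004, 0.062, 0.021], 'grip_width': 0.085}
scene {'fov_y': 50.923913329618834, 'cx': 260.36531377163755, 'cy': 194.60185951197778, 'rvec': array([ 2.46267556,  0.8038674 , -0.2248762 ]), 'tvec': array([-0.50305042, -0.25095218,  1.16962559])}
side {'fov_y': 55.74908359676516, 'cx': 251.75203772845254, 'cy': 188.51469214017408, 'rvec': array([ 0.36213428, -2.76603405,  1.20965741]), 'tvec': array([0.61085611, 0.11993095, 0.65580475])}
wrist {'fov_y': 65.70646984690485, 'cx': 254.97281678868606, 'cy': 191.66033479312804, 'rvec': array([-2.87469169e+00, -2.38198173e-04,  1.51147326e-03]), 'tvec': array([-0.57389637, -0.03532678,  0.37804753])}
```

View pics/s0.png

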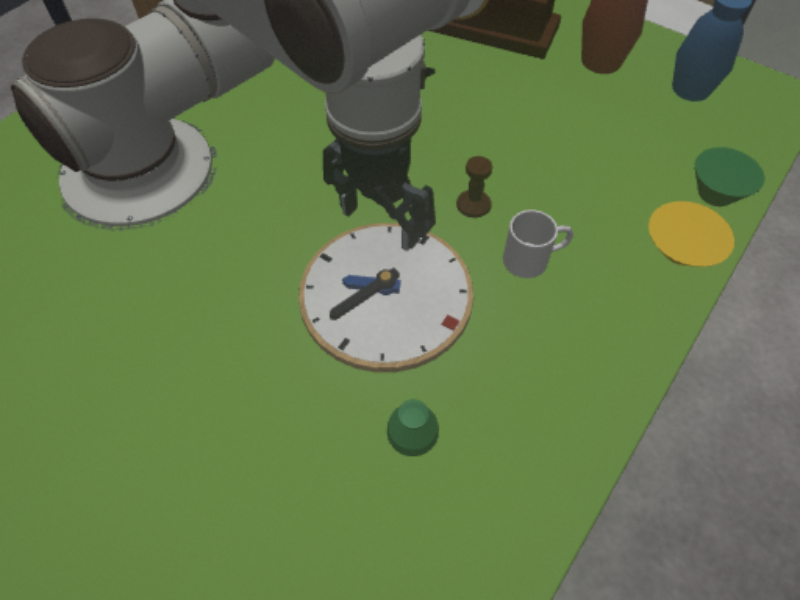

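View pics/w0.png

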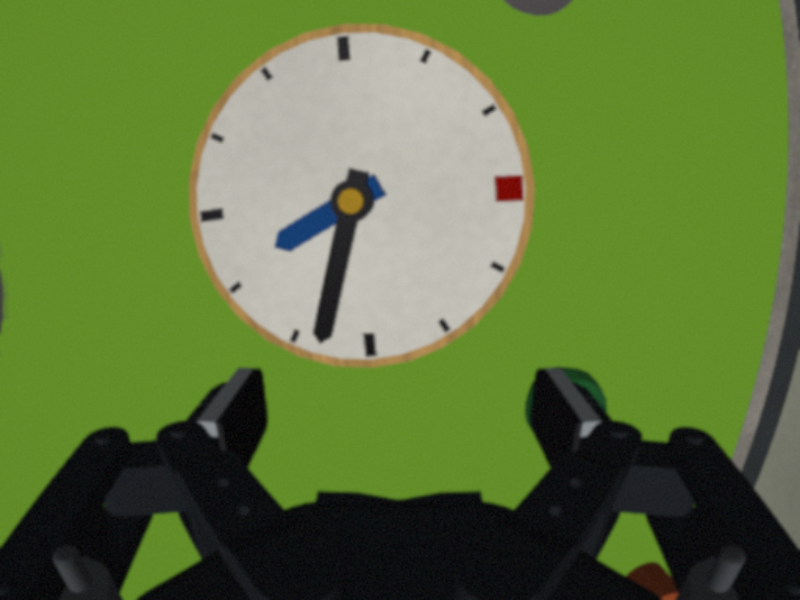

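The wrist view (800x600) shows the axle at about (350,201), red 12 at (509,188), 3 at (370,345), the black point at (322,338) just past 3, and the blue point at (278,243). The scene view shows the green vase at (413,430), the mug at (528,245) and the candlestick at (475,190).

```bash
cat > h.py <<'E'
import numpy as np,cv2
def ray(c,uv,fish):
    f=192/np.tan(np.radians(c["fov_y"]/2)); R=cv2.Rodrigues(c["rvec"])[0]; C=-R.T@c["tvec"]
    d=(np.array(uv,float)-[c["cx"],c["cy"]])/f
    r=np.hypot(*d)
    v=np.array([*(d/r*np.sin(r)),np.cos(r)]) if fish else np.array([*d,1])
    return C,R.T@v
def onz(c,uv,z,fish):
    C,v=ray(c,uv,fish); return (C+v*(z-C[2])/v[2])
def blob(m,k=1):
    n,l,s,ct=cv2.connectedComponentsWithStats(m.astype(np.uint8))
    o=np.argsort(-s[1:,4])[:k]+1
    return [(s[i,4],ct[i],np.argwhere(l==i)[:,::-1]) for i in o]
def measure(im,c,fish,roi=None):
    h=cv2.cvtColor(im,cv2.COLOR_RGB2HSV).astype(int);H,S,V=h[...,0],h[...,1],h[...,2]
    m={"red":((H<6)|(H>174))&(S>170)&(V>60),"blue":(H>100)&(H<125)&(S>120)&(V>40),
       "brass":(H>12)&(H<28)&(S>140)&(V>100)}
    return m
E
python3 - <<'E'
from h import *
from station import viewer
for n,f in(("wrist",1),("scene",0)):
    c=viewer.calibration(n);im=np.load(f"pics/{n}0.npy")
    m=measure(im,c,f)
    for k,z in(("red",.018),("blue",.036),("brass",.058)):
        for a,ct,_ in blob(m[k],3): print(n,k,a,ct.round(1),onz(c,ct,z,f).round(4))
c=viewer.calibration("wrist");q=.64
P={k:onz(c,np.array(p)*q,z,1)[:2] for k,p,z in(("axle",(350,201),.058),("m12",(509,188),.018),("m3",(370,345),.018),("m6",(212,215),.018),("m9",(343,48),.018),("mtip",(321,341),.052),("htip",(276,245),.036))}
for k,p in P.items():
    d=p-P["axle"];print(k,p.round(4),np.hypot(*d).round(4),np.degrees(np.arctan2(d[1],d[0])).round(1))
c=viewer.calibration("scene")
for k,p,z in(("vase foot",(413,440),0),("mug foot",(527,262),0),("candle foot",(474,205),0)):print(k,onz(c,np.array(p)*q,z,0).round(3))
E
```

```text
wrist red 201 [325.4 120.2] [0.6589 0.0578 0.018 ]
wrist blue 523 [196.3 145. ] [0.5064 0.0291 0.036 ]
wrist blue 92 [238.9 119.7] [0.5559 0.0573 0.036 ]
wrist brass 213 [223.8 128.3] [0.5411 0.0489 0.058 ]
wrist brass 3 [129. 166.] [0.4297 0.0098 0.058 ]
wrist brass 2 [337.5 109.5] [0.6626 0.0709 0.058 ]
scene blue 1 [224. 177.] [0.4909 0.0269 0.036 ]
scene blue 1 [220. 179.] [0.4867 0.0164 0.036 ]
scene blue 1 [234. 180.] [0.5164 0.0345 0.036 ]
scene brass 1737 [442.1 149.3] [0.8932 0.4098 0.058 ]
axle [0.5412 0.0485] 0.0 0.0
m12 [0.6594 0.0577] 0.1185 4.4
m3 [ 0.5507 -0.0702] 0.1191 -85.4
m6 [0.4237 0.039 ] 0.1179 -175.4
m9 [0.5319 0.1666] 0.1185 94.5
mtip [ 0.5164 -0.0543] 0.1058 -103.6
htip [0.4822 0.0157] 0.0676 -150.9
vase foot [ 0.722 -0.122  0.   ]
mug foot [0.694 0.245 0.   ]
candle foot [0.554 0.298 0.   ]
```

The measured radii match: marks at 118-119 mm, points at 106 and 68 mm. The axle is at (0.541, 0.0485) and twelve lies at +4.5° in world. The long hand is at -103.7° and the short one at -151°. I'll push both counter-clockwise, the long hand first. To start, I move beside the long hand, shut the gripper and turn so the tool's x axis is the push direction.

Emit:
{"method": "arm_command", "body": {
  "commands": [-0.5, -2.3, 0, 0, 0, -0.5, -2.3, 0, 0, 0, -0.5, -2.3, 0, 0, 0, -0.5, -2.3, 0, 0, 0, 0, 0, 0, 0.14, 0, 0, 0, 0, 0.14, 0, 0, 0, 0, 0.14, 0, 0, 0, 0, 0.14, 0, 0, 0, 0, 0.14, 0, 0, 0, 0, 0.14, 0, 0, 0, 0, 0.14, 0, 0, 0, 0, 0.14, 0, 0, 0, 0, 0.14, 0, 0, 0, 0, 0.14, 0, 0, 0, 0, 0.14, 0, 0, 0, 0, 0.14, 0, 0, 0, 0, 0.13, 0, 0, 0, 0, 0, 0, 0, 0, 0, 0, 0]
}}

```text
t: 2.05
ee_pos: [0.4829, -0.02, 0.2312]
tcp_rot: [180.0, 0.0, -13.5]
force: [0.1, -0.6, 0.7]
grip_width: 0.0
```

Emit:
{"method": "arm_command", "body": {
  "commands": [0, 0, 3.5, 0, 0, 0, 0, 3.5, 0, 0, 0, 0, 3.5, 0, 0, 0, 0, 3.5, 0, 0, 0, 0, 2.5, 0, 0, 0, 0, 1.5, 0, 0, 0, 0, 0.8, 0, 0, 0, 0, 0, 0, 0]
}}

```text
t: 2.85
ee_pos: [0.4826, -0.0199, 0.0426]
tcp_rot: [180.0, 0.1, -13.6]
force: [0.2, 0.2, 0.6]
grip_width: -0.0001
```

Run:
```python
from station import status, viewer
import cv2,numpy as np
s=status.state();print(s["ee_pos"],s["tcp_rot"],s["force"],s["t"])
a=[cv2.resize(viewer.get_image(n)[:,:,::-1],(400,300)) for n in("wrist","side")]
a=[viewer.get_image("wrist")[:,:,::-1],viewer.get_image("side")[:,:,::-1]]
cv2.imwrite("pics/c1.png",cv2.resize(np.hstack(a),(800,300)))
```

```text
[ 0.48256209 -0.01993532  0.0426144 ] [ 1.79995326e+02  8.84175744e-02 -1.35895522e+01] [0.17342993 0.1831411  0.57171238] 2.85
```

View pics/c1.png

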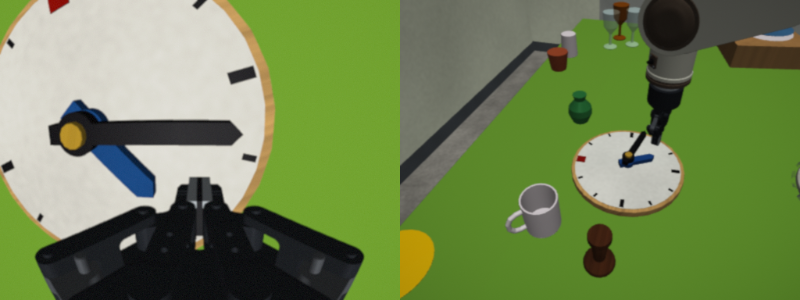

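The wrist view (800x300) shows the shut fingertip at (200,190), beside the long hand on its clockwise side and outside the blue hand, as planned. I'll close the gap and start the arc.

Emit:
{"method": "arm_command", "body": {
  "commands": [0.5, 0, 0, 0, 0, 0.5, 0, 0, 0, 0, 0.5, 0, 0, 0, 0, 0.4, 0, 0, 0, 0, 0.3, 0, 0, 0, 0, 0.4, 0.08, 0, -0.05, 0, 0.4, 0.08, 0, -0.05, 0, 0.4, 0.08, 0, -0.05, 0, 0.4, 0.08, 0, -0.05, 0, 0.4, 0.08, 0, -0.05, 0, 0.4, 0.08, 0, -0.05, 0, 0.4, 0.08, 0, -0.05, 0, 0.4, 0.08, 0, -0.05, 0, 0.4, 0.08, 0, -0.05, 0, 0.4, 0.08, 0, -0.05, 0]
}}

```text
t: 4.55
ee_pos: [0.544, -0.0338, 0.0431]
tcp_rot: [-180.0, 0.0, 15.1]
force: [-0.8, 0.1, -1.0]
grip_width: -0.0003
```

```bash
cat >> h.py <<'E'
def report():
    from station import status,viewer
    s=status.state();c=viewer.calibration("wrist");im=viewer.get_image("wrist")
    A=np.array([.5411,.0487]);p=np.array(s["ee_pos"][:2])-A
    th=np.radians(s["tcp_rot"][2]-90)
    u=np.array([np.cos(th),np.sin(th)]);t=np.array([-u[1],u[0]])
    print("t",s["t"],"toolframe theta",np.degrees(th).round(1),"r",(p@u*1e3).round(1),"d",(-p@t*1e3).round(1),"z",s["ee_pos"][2].round(4),"F",np.round(s["force"],1))
    m=measure(im,c,1)
    for k,z in(("red",.018),("blue",.036),("brass",.058)):
        for a,ct,_ in blob(m[k],2):
            if a>40:
                P=onz(c,ct,z,1)[:2];d=P-A;print(k,a,P.round(4),np.hypot(*d).round(4),np.degrees(np.arctan2(d[1],d[0])).round(1))
    return im,c,A
E
python3 - <<'E'
from h import *
im,c,A=report();cv2.imwrite("pics/c2.png",im[:,:,::-1])
E
```

```text
t 4.55 toolframe theta -74.9 r 80.4 d 18.7 z 0.0431 F [-0.8  0.1 -1. ]
red 558 [0.6549 0.058 ] 0.1142 4.7
blue 1658 [0.5139 0.0298] 0.0331 -145.2
blue 738 [0.5565 0.0494] 0.0154 2.5
brass 718 [0.5415 0.0482] 0.0007 -51.6
```

View pics/c2.png

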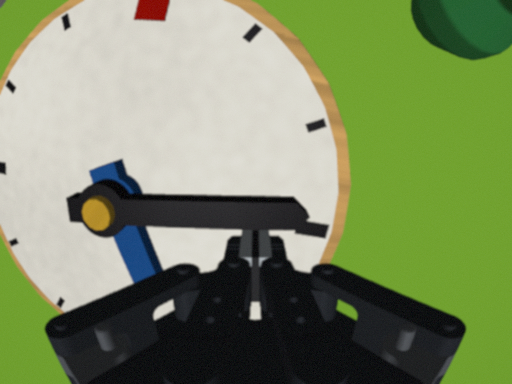

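The hand is moving with the finger at (255,245) and its point at (306,215), under about 1 N. I'll continue the arc.

Emit:
{"method": "arm_command", "body": {
  "commands": [0.4, 0.08, 0, -0.05, 0, 0.4, 0.08, 0, -0.05, 0, 0.4, 0.08, 0, -0.05, 0, 0.4, 0.08, 0, -0.05, 0, 0.4, 0.08, 0, -0.05, 0, 0.4, 0.08, 0, -0.05, 0, 0.4, 0.08, 0, -0.05, 0, 0.4, 0.08, 0, -0.05, 0, 0.4, 0.08, 0, -0.05, 0, 0.4, 0.08, 0, -0.05, 0, 0.4, 0.08, 0, -0.05, 0, 0.4, 0.08, 0, -0.05, 0, 0.4, 0.08, 0, -0.05, 0, 0.4, 0.08, 0, -0.05, 0, 0.4, 0.08, 0, -0.05, 0, 0.4, 0.08, 0, -0.05, 0, 0.4, 0.08, 0, -0.05, 0, 0.4, 0.08, 0, -0.05, 0, 0.4, 0.08, 0, -0.05, 0, 0.4, 0.08, 0, -0.05, 0]
}}

```text
t: 6.6
ee_pos: [0.6111, 0.0064, 0.0431]
tcp_rot: [-180.0, 0.0, 72.3]
force: [0.4, -2.2, 0.9]
grip_width: -0.0003
```

Run:
```python
from h import *
im,c,A=report();cv2.imwrite("pics/c3.png",im[:,:,::-1])
```

```text
t 6.6 toolframe theta -17.7 r 79.5 d 19.0 z 0.0431 F [ 0.4 -2.2  0.9]
red 1161 [0.6588 0.0578] 0.118 4.4
blue 1167 [0.504  0.0269] 0.043 -149.6
blue 718 [0.5572 0.0578] 0.0185 29.5
brass 730 [0.5418 0.049 ] 0.0007 25.6
```

View pics/c3.png

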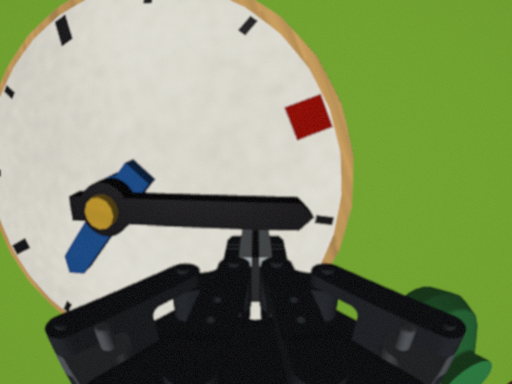

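Run:
```python
from h import *
from station import viewer
c=viewer.calibration("wrist")
for k,p in(("tip",(312,213)),("top edge",(200,196)),("lower edge",(200,227))):
    d=onz(c,p,.052,1)[:2]-[.5415,.0488];print(k,np.hypot(*d),np.degrees(np.arctan2(d[1],d[0])))
```

```text
tip 0.10641675038948441 -17.924736253790037
top edge 0.053410620535954016 -9.142369969648264
lower edge 0.052556005900599174 -26.332011552758736
```

The hand is at -17.8°, the same as the tool frame, so 22.2° remain to twelve at +4.45°. I'll finish, back off and raise.

Emit:
{"method": "arm_command", "body": {
  "commands": [0.4, 0.08, 0, -0.05, 0, 0.4, 0.08, 0, -0.05, 0, 0.4, 0.08, 0, -0.05, 0, 0.4, 0.08, 0, -0.05, 0, 0.4, 0.08, 0, -0.05, 0, 0.4, 0.08, 0, -0.05, 0, 0.4, 0.08, 0, -0.05, 0, 0.3, 0.06, 0, -0.037, 0, 0, 0, 0, 0, 0, 0, 0, 0, 0, 0, -0.5, 0, 0, 0, 0, -1.5, 0, 0, 0, 0, -1.5, 0, 0, 0, 0, 0, 0, -3, 0, 0, 0, 0, -4, 0, 0, 0, 0, -3, 0, 0, 0, 0, 0, 0, 0]
}}

```text
t: 8.35
ee_pos: [0.6258, -0.0005, 0.148]
tcp_rot: [179.6, 0.1, 94.3]
force: [0.7, 0.8, -0.5]
grip_width: -0.0
```

Run:
```python
from h import *
im,c,A=report();cv2.imwrite("pics/c4.png",im[:,:,::-1]);np.save("pics/c4.npy",im)
```

```text
t 8.35 toolframe theta 4.3 r 80.8 d 55.5 z 0.148 F [ 0.7  0.8 -0.5]
red 401 [0.659  0.0583] 0.1183 4.7
blue 717 [0.5048 0.0275] 0.042 -149.6
blue 135 [0.5548 0.0605] 0.0181 40.9
brass 350 [0.5414 0.0489] 0.0003 39.9
```

View pics/c4.png

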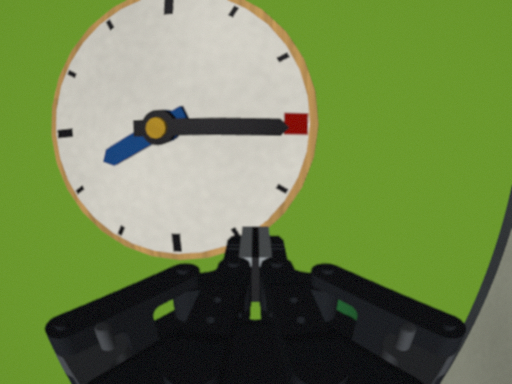

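The long hand now points along (155,127) to (284,127), at the red mark (295,123). Next is the blue hand: I'll push it counter-clockwise with the tool's -x side, starting beyond it.

Emit:
{"method": "arm_command", "body": {
  "commands": [1.63, -3.56, 0, 0, 0, 1.63, -3.56, 0, 0, 0, 1.63, -3.56, 0, 0, 0, 1.63, -3.56, 0, 0, 0, 0, 0, 0, -0.11, 0, 0, 0, 0, -0.11, 0, 0, 0, 0, -0.11, 0, 0, 0, 0, -0.11, 0, 0, 0, 0, 0, 0]
}}

```text
t: 9.3
ee_pos: [0.4768, 0.0546, 0.1424]
tcp_rot: [-179.9, -0.0, 119.7]
force: [0.4, 0.4, -0.5]
grip_width: -0.0005
```

Run:
```python
from h import *
im,c,A=report()
s=np.load("pics/c4.npy")
```

```text
t 9.3 toolframe theta 29.7 r -53.0 d -37.0 z 0.1424 F [ 0.4  0.4 -0.5]
red 118 [0.6601 0.061 ] 0.1196 5.9
blue 784 [0.5062 0.0331] 0.0383 -155.9
blue 211 [0.5426 0.0607] 0.0121 83.0
brass 312 [0.5402 0.0493] 0.001 145.8
```

Emit:
{"method": "arm_command", "body": {
  "commands": [0, 0, 3, 0, 0, 0, 0, 3, 0, 0, 0, 0, 3, 0, 0, 0, 0, 1.6, 0, 0, 0, 0, 1, 0, 0, 0, 0, 0, 0, 0, 0, 0, 0, 0, 0]
}}

```text
t: 10.05
ee_pos: [0.4774, 0.0551, 0.0278]
tcp_rot: [180.0, 0.0, 119.6]
force: [-0.0, -1.0, -0.2]
grip_width: -0.0004
```

Run:
```python
from h import *
im,c,A=report();cv2.imwrite("pics/c5.png",im[:,:,::-1])
```

```text
t 10.05 toolframe theta 29.6 r -52.2 d -36.9 z 0.0278 F [-0.  -1.  -0.2]
blue 200 [0.496 0.02 ] 0.0534 -147.5
```

View pics/c5.png

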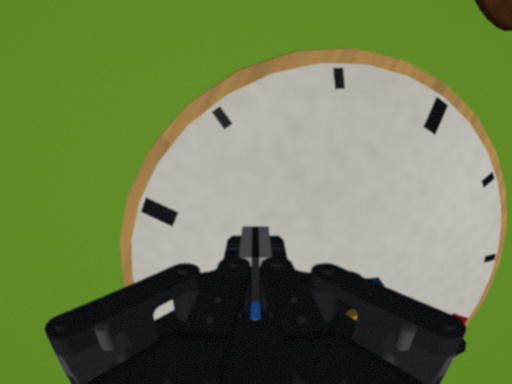

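The blue hand is behind the gripper in this view, and one knuckle overlaps the axle at (352,315). I'll check the clearance from the side camera before pushing.

Run:
```python
from station import viewer
import cv2
im=viewer.get_image("side")[:,:,::-1];cv2.imwrite("pics/c6.png",cv2.resize(im[100:290,210:460],(750,570),interpolation=cv2.INTER_CUBIC))
```

```text
(no output)
```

View pics/c6.png

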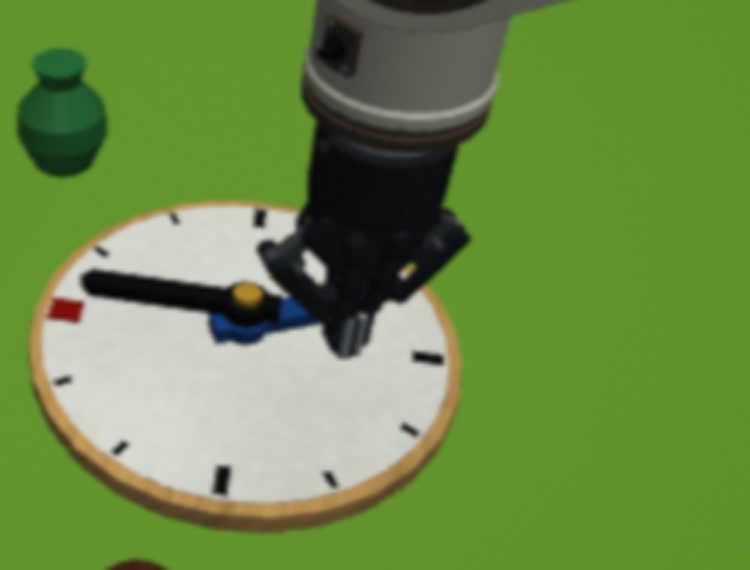

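The knuckles sit well above the axle pin, so it is clear. Pushing the blue hand now.

Emit:
{"method": "arm_command", "body": {
  "commands": [-0.5, 0, 0, 0, 0, -0.5, 0, 0, 0, 0, -0.4, 0, 0, 0, 0, -0.3, 0, 0, 0, 0, -0.262, -0.094, 0, -0.05, 0, -0.262, -0.094, 0, -0.05, 0, -0.262, -0.094, 0, -0.05, 0, -0.262, -0.094, 0, -0.05, 0, -0.262, -0.094, 0, -0.05, 0, -0.262, -0.094, 0, -0.05, 0]
}}

```text
t: 11.15
ee_pos: [0.4904, 0.0244, 0.0273]
tcp_rot: [180.0, -0.0, 136.9]
force: [-0.1, 1.5, -0.4]
grip_width: 0.0004
```

Run:
```python
from h import *
im,c,A=report()
```

```text
t 11.15 toolframe theta 46.9 r -52.4 d -20.4 z 0.0273 F [-0.1  1.5 -0.4]
blue 560 [0.5368 0.0621] 0.0141 107.5
blue 357 [0.5148 0.0377] 0.0285 -157.3
brass 43 [0.5395 0.0418] 0.0071 -103.0
```

Emit:
{"method": "arm_command", "body": {
  "commands": [-0.262, -0.094, 0, -0.05, 0, -0.262, -0.094, 0, -0.05, 0, -0.262, -0.094, 0, -0.05, 0, -0.262, -0.094, 0, -0.05, 0, -0.262, -0.094, 0, -0.05, 0, -0.262, -0.094, 0, -0.05, 0, -0.262, -0.094, 0, -0.05, 0, -0.262, -0.094, 0, -0.05, 0, -0.262, -0.094, 0, -0.05, 0, -0.262, -0.094, 0, -0.05, 0, -0.262, -0.094, 0, -0.05, 0, -0.262, -0.094, 0, -0.05, 0, -0.262, -0.094, 0, -0.05, 0, -0.262, -0.094, 0, -0.05, 0, 0, 0, 0, 0, 0]
}}

```text
t: 12.7
ee_pos: [0.5178, -0.0023, 0.0272]
tcp_rot: [-180.0, -0.0, 176.9]
force: [-1.2, 0.3, -0.3]
grip_width: 0.0002
```

Run:
```python
from h import *
im,c,A=report()
```

```text
t 12.7 toolframe theta 86.9 r -52.2 d -20.5 z 0.0272 F [-1.2  0.3 -0.3]
blue 441 [0.5271 0.0283] 0.0248 -124.5
blue 215 [0.5346 0.0662] 0.0186 110.3
brass 63 [0.5439 0.0426] 0.0067 -65.9
```

Emit:
{"method": "arm_command", "body": {
  "commands": [-0.262, -0.094, 0, -0.05, 0, -0.262, -0.094, 0, -0.05, 0, -0.173, -0.062, 0, -0.033, 0, 0, 0, 0, 0, 0, 0, 0, 0, 0, 0, 0.5, 0, 0, 0, 0, 1, 0, 0, 0, 0, 1.5, 0, 0, 0, 0, 0, 0, -4, 0, 0, 0, 0, -4.5, 0, 0, 0, 0, -4.5, 0, 0, 0, 0, -4.5, 0, 0, -4, -2, 0, 0, 0, -4, -2, 0, 0, 0, -4, 0, 0, 0, 0, 0, 0, 0, 0, 0, 0, 0, 0, 0, 0]
}}

```text
t: 14.45
ee_pos: [0.617, -0.0374, 0.2014]
tcp_rot: [180.0, -0.1, -175.5]
force: [-0.7, -0.2, 0.7]
grip_width: 0.0001
```

Run:
```python
from h import *
im,c,A=report();np.save("pics/c7.npy",im);cv2.imwrite("pics/c7.png",cv2.resize(im[:,:,::-1],(800,600)))
```

```text
t 14.45 toolframe theta -265.5 r -91.9 d 68.9 z 0.2014 F [-0.7 -0.2  0.7]
red 169 [0.6601 0.0572] 0.1193 4.1
blue 755 [0.5433 0.0106] 0.0382 -86.8
brass 1730 [0.8745 0.397 ] 0.4821 46.2
brass 245 [0.5409 0.0484] 0.0004 -119.0
```

View pics/c7.png

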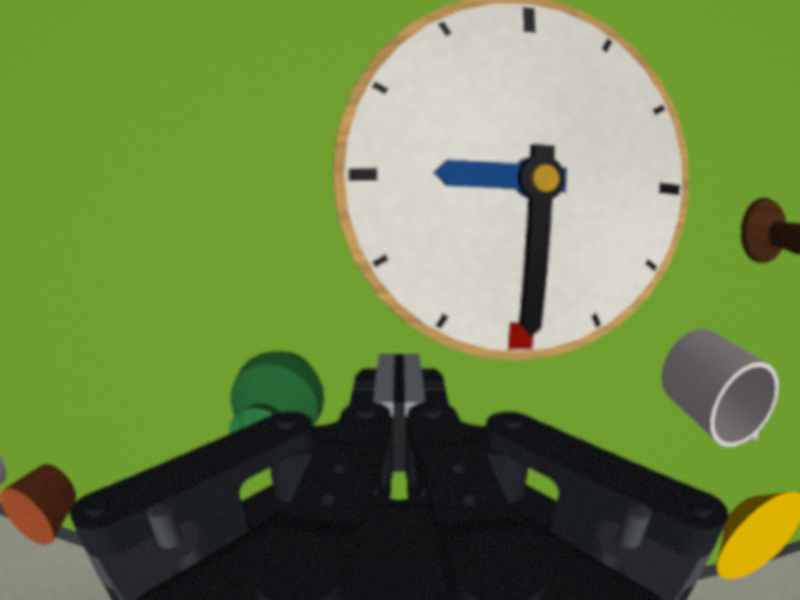

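Run:
```python
from h import *
from station import viewer
c=viewer.calibration("wrist");q=.64
P={k:onz(c,np.array(p)*q,z,1)[:2] for k,p,z in(("axle",(546,178),.058),("m12",(520,336),.018),("m3",(362,174),.018),("m6",(529,19),.018),("m9",(670,188),.018),("mtip",(529,333),.052),("htip",(434,172),.036))}
for k,p in P.items():
    d=p-P["axle"];print(k,p.round(4),np.hypot(*d).round(4),np.degrees(np.arctan2(d[1],d[0])).round(1))
```

```text
axle [0.5409 0.049 ] 0.0 0.0
m12 [0.6598 0.0583] 0.1192 4.5
m3 [ 0.5501 -0.069 ] 0.1184 -85.6
m6 [0.4222 0.0406] 0.119 -175.9
m9 [0.5311 0.1687] 0.1201 94.7
mtip [0.6457 0.0538] 0.1049 2.6
htip [ 0.545  -0.0205] 0.0697 -86.7
```

```bash
python3 -c "
from station import robot
print(robot.close_job())"
```

```text
the job is handed in; nothing more can be done
None
```

The clock is set to three o'clock and the job is handed in. I pushed the long hand about 108° and the short hand about 65°, both counter-clockwise, with the shut fingertips. It took about 14.5 s of robot time.

| Last wrist-view check | Measured | Target | Off by | Limit |
|---|---|---|---|---|
| Long hand | 2.6° | twelve at 4.5° | 1.9° (about 3.5 mm at the point) | 7° |
| Short hand | -86.7° | three at -85.6° | 1.1° (about 1.3 mm at the point) | 8.5° |

- **Sign:** the axle and the twelve mark came out within 1 mm of their first positions, so the sign has not moved.
- **Forces:** every push I read showed 1 to 2.5 N. I read the force at the end of each move, so it was not tracked continuously.
- **Crockery:** the mug, vase and candlestick are standing in the last view. I did not re-measure their positions, but by my estimate the arm stayed well clear of them.
- **Disagreement:** a check just after pushing the long hand put the tool at 4.3°, about 2° from the final reading. I put that down to picking the point by eye in the picture.
- **At hand-in:** the arm was clear of everything, with the fingertips at z = 0.20 m.

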